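# Open the carton and put the thread cone on its stand

### The arm

A 6-joint arm with a two-finger parallel gripper is mounted at the origin on the work surface. World frame = base frame: x ahead of the robot, y to its left, z up, the work surface at z = 0. Lengths are in m, angles in degrees, forces in N, time in s.
With the tool pointing down it reaches from about 0.325 to 0.9 m from the base axis. Payload 6.1 kg.
Tool frame: the origin (TCP) lies midway between the tips of the shut fingers; the grasp point (between the pads) lies 19 mm behind it (arm.pinch_z is the distance from the TCP to the grasp point, in m); z points along the fingers, x is the direction in which the jaws open and shut, and the axes are right-handed (so a half turn about z gives the same grasp; the last joint's range is limited). The gripper opens to 85 mm and grips with 20 to 120 N. Pads are 22 mm wide; open, the fingers measure 114 mm over their backs; the gripper's body (76 mm by 85 mm) begins 54 mm behind the grasp point. The pads swing forward as they close: fully open they stand 13 mm farther back than shut.
Start: joints at [67.546, 12.628, 87.462, -0, 79.91, -7.225], TCP at [0.164, 0.603, 0.209] pointing down, gripper open.
Joint ranges: [-170.65, 170.65], [-52.31, 119.04], [5.05, 147.46], [-71.25, 251.25], [11.57, 151.72], [-153.62, 153.62]. Speed limits (degrees/s): [147.25, 147.25, 172.46, 180, 180, 180].

### API

Orientations are given as [roll, pitch, yaw] about the fixed x, y, z axes, in that order (R = Rz(yaw) Ry(pitch) Rx(roll)).
In Python, from plant import arm, get_image, regions_of gives the robot as it stands.
- The arm moves only by the tool drive_tool, never from a script. Its argument "deltas" is a list of rows, each a list of 3 entries, a list of its own where there are three numbers: the closure in counts, from 0 (fully open) to 255 (shut), then the shift along the tool's x, y, z in cm, then the turn, a rotation vector about the tool's x, y, z in rad. In form: [[gripper, [x, y, z], [ax, ay, az]], ...]. A call has 1 to 20 rows; each row shifts and turns the commanded pose from where the row before left it, along the tool's axes as they then stand; what a row does not reach is not made up. A row lasts 1/8 s, in which the tool goes at most 62.5 mm and 10.7 degrees, less where a joint would pass 70% of its speed; a pose out of reach is approached as far as the arm can. A call with a gripper value outside its range is refused whole. The fingers move at their own pace and stop on an object; "grip_force" is the grip in N (left out, the last holds). Time passes only in rows, so rows that do not move let the fingers close. It gives the time, the measured TCP pose, the force and the opening at its end, in the units of the state.
- arm.state(): the state, without advancing time (a new reading comes with each control period).
- get_image(name): name is "scene" or "top" or "wrist"; returns a dict with "frame" (384x512x3 uint8, blue, green, red), "fov_y" (degrees; the focal length in pixels is half the picture's height over the tangent of half this angle, whatever the lens; pixels are square), "cx", "cy" (the principal point, pixels), "R" (3x3) and "t" (3): a world point X has camera coordinates R X + t. Camera axes: x right, y down, z forward; pixel columns grow to the right and rows downward; lengths in m; the calibration is good to about 2 mm. A picture is of the moment at which its call begins. There is no depth.
- arm.sign_off(): hands the job in, once; it reports no verdict.
Trained networks look in a picture, given as the dict that the camera call returned (one of the last four; its "shot" number tells which), for a name from the list of things; names that differ only in an ending like _2 or _b are one class to them, and where a whole thing is asked for, a point or a joint stands for the part that bears it (a point fixed in the world has none). Each returns a list of dicts, best first, with "confidence" (0 to 1); they miss things now and then, are a little off and sometimes report something else, mostly with a low value. They report only what shows in the picture. A call takes as long as a camera call.
- regions_of(thing, picture): "region" (384x512 bool, what is visible of it) and "rect" ([centre column, centre row, width, height] in pixels, round what is visible of it).
The state is a dict: "t": time; "joint_pos": joint angles; "joint_vel": joint speeds; "tau": joint torques, N m; "tool_pos": TCP position; "eef_rot": TCP orientation; "wrist_force": force on the tool from outside, world axes, zero at the start; "wrist_torque": the same for the moment, N m; "width": opening from 0.0 (shut) to 1.0 (fully open).
Only numpy, scipy, OpenCV 4.12 (cv2) and the standard library are available. Lean on these libraries where they do the work, as an engineer would, in place of code of your own. Each camera call takes 0.05 s, during which the arm holds its last target. There are 200 camera calls.

### The job

Swing both flaps of the cardboard carton open, right back past upright, without crushing the cardboard. Then lift the tapered thread cone out by its tube and stand it upright in the middle of the round thread stand, setting it down gently; leave the tin in the carton and everything else where it is.

Things in the scene. Friction and masses are not known exactly. Their poses are not given: they have to be found in the camera images.
- carton: Brown cardboard carton that does not slide, 240 mm (its x) by 160 mm (its y) outside, rim 140 mm high, walls and floor 4 mm; end flaps hang down outside (248 mm over all). Origin: centre of its underside; z up. Two flaps, hinged on its long rims (+y and -y), start half raised with a gap of 40 to 90 mm between their edges.
- flap_left (a joint): Hinge of the flap on the carton's +y rim: 0 closed flat, 1.57 upright, 2.4 the stop, leaning outward. The flap is 236 mm along x, 70 mm from hinge to free edge, 4 mm thick; the hinge line is at y = +80 mm, z = 140 mm in the carton frame. Its stiff crease (about 0.05 N m) keeps it where it is left.
- flap_right (a joint): Same for the flap on the carton's -y rim (hinge line at y = -80 mm, z = 140 mm in the carton frame): 0 closed, 1.57 upright, 2.4 the stop. To open a flap, put the closed fingers into the gap and push its free edge outward and up along its arc about the hinge; a level push on a low flap jams it.
- flap_left_edge (a point): Middle of the free edge of the flap on the carton's +y rim.
- flap_right_edge (a point): Middle of the free edge of the flap on the carton's -y rim.
- cone: Cone of grey thread standing in the carton, 121 mm tall: base 76 mm across, tapering to 40 mm at 90 mm height, with a bare cardboard tube 28 mm across from 90 to 120 mm height. Origin: centre of its underside; z is its axis.
- cone_grip (a point): On the cone's axis, 108 mm above its underside: the middle of the tube, where to grip.
- tin: Plain closed steel tin, 68 mm across, 70 mm tall, standing beside the cone in the carton (either may be at the carton's +x end). Origin: centre of its underside.
- stand: Round thread stand that does not slide: iron foot 110 mm across with a flat plywood top 96 mm across, 16 mm high in all. Origin: centre of its underside; z up.
- stand_top (a point): Centre of the stand's flat top, 16 mm above its underside.
- jar: Amber glass jar, 56 mm across, 75 mm tall, between carton and stand. Bystander.
- mallet: Hammer with a wooden handle, 240 mm long, lying on the bench beyond the work. Bystander.

How it is judged (in metres and radians):
On the way, in this order (a step that is already met when the one before it is completed fails the run):
1. Both flaps are swung open past upright, to at least 1.83 rad (105 degrees) each, the cone still standing in the carton (value of joint each of flap_left, flap_right above 1.83 rad and z of cone in the frame of carton below 0.02 m), for 0.2 s.
2. The cone, held in the fingers, is lifted until its underside is above the carton's rim (z of cone in the frame of carton above 0.145 m and contact force between the fingers and cone above 0.5 N), for 0.1 s.
At the end, for the whole second after the job is handed in: The cone stands upright (within 0.08 rad) at rest and released on the stand's flat top, its axis within 12 mm of the stand's centre; both flaps are still open past upright (at least 1.75 rad, 100 degrees); the robot touches nothing (horizontal distance between cone and stand_top below 0.012 m and z of cone in the frame of stand_top between -0.004 and 0.004 m and angle between cone's own z axis and vertical below 0.08 rad and linear speed of cone below 0.02 m/s and value of joint each of flap_left, flap_right above 1.75 rad and contact force between the fingers and cone below 0.1 N).
It fails at once if the robot presses on the carton or its flaps with more than 30 N (contact force between any of the fingers, the arm and carton above 30 N).
It fails at once if the cone is let go over the stand with its underside more than 10 mm above the top (dropped) (contact force between the fingers and cone below 0.05 N and horizontal distance between cone and stand_top below 0.1 m and z of cone in the frame of stand_top above 0.01 m).
It fails at once if the tin is shifted by more than 25 mm or tipped by more than 0.3 rad (distance of tin from where it was at the start of the episode above 0.025 m or angle between tin's own z axis and vertical above 0.3 rad).
It fails at once if the jar or the hammer is moved by more than 25 mm (distance of any of jar, mallet from where it was at the start of the episode above 0.025 m).
It also fails if it takes over 64 s, if anything falls off the work surface, if the arm or the gripper's body presses on something with over 40 N, if the wrist force passes 120 N, or if a joint passes its speed limit or range.

## Working session

There is one attempt and no reset: what is moved stays moved. The work goes in short steps, Python scripts to look and compute and a tool call to move; the robot and the scene stay as the last step left them, time stands still between calls to the robot, and variables do not carry over. Pictures are saved under pics/ and viewed, about 8 in all and at most 12, crops included, and the job is handed in when it is done.

Besides the shell and the picture viewer there is one more tool, called after "Call:" by a JSON object that holds its "op" and its "data", one argument or row to a line. drive_tool: Moves the arm, as the interface text tells. Its arguments: {"type":"object","properties":{"deltas":{"type":"array","items":{"type":"array"}},"grip_force":{"type":"number"}},"required":["deltas"]}

```bash
ls; mkdir -p pics; python3 - <<'E'
from plant import arm,get_image,regions_of
import cv2,numpy as np
print(arm.state())
ims=[]
for n in("scene","top"):
    p=get_image(n); print(n,p["fov_y"],p["cx"],p["cy"],np.round(p["R"],3).tolist(),np.round(p["t"],3).tolist())
    cv2.imwrite(f"pics/{n}0.png",p["frame"])
    for th in("carton","flap_left","flap_right","cone","tin","stand","jar","mallet"):
        r=regions_of(th,p); print(th,[(round(q["confidence"],2),np.round(q["rect"]).tolist(),int(q["region"].sum())) for q in r[:2]])
E
```

```text
pics
{'t': 0.0, 'joint_pos': array([ 6.75466886e+01,  1.26757981e+01,  8.75265250e+01,  1.49211608e-04,
        7.99112337e+01, -7.22386862e+00]), 'joint_vel': array([-0.055932  ,  0.01986058, -0.05235777, -0.02564555,  0.01961237,
       -0.01053513]), 'tau': array([ 2.55383886e-03, -4.96920776e+01, -3.89383507e+01,  2.26639895e-05,
        1.15267365e-02, -5.35620700e-05]), 'tool_pos': array([0.16391492, 0.6024385 , 0.20818626]), 'eef_rot': array([-1.79985575e+02,  1.12637043e-01,  7.47705452e+01]), 'wrist_force': array([-0.14216806,  0.68552527,  0.22663799]), 'wrist_torque': array([-0.02023557,  0.01433946,  0.02065051]), 'width': 0.9973495585532121}
scene 47.69213044984537 261.0139180934755 187.78344048374476 [[-0.06, 0.998, 0.024], [0.526, 0.052, -0.849], [-0.849, -0.038, -0.528]] [0.041, -0.234, 1.461]
carton [(0.56, [377.0, 175.0, 121.0, 133.0], 10612)]
flap_left [(0.75, [405.0, 142.0, 65.0, 61.0], 550)]
flap_right [(0.73, [355.0, 145.0, 64.0, 71.0], 2097)]
cone [(0.54, [384.0, 172.0, 23.0, 17.0], 192)]
tin [(0.67, [352.0, 144.0, 64.0, 74.0], 2113), (0.57, [368.0, 177.0, 6.0, 7.0], 25)]
stand [(0.69, [165.0, 202.0, 48.0, 30.0], 1150)]
jar [(0.83, [268.0, 181.0, 19.0, 33.0], 742)]
mallet [(0.97, [254.0, 280.0, 41.0, 102.0], 1746)]
top 57.75881590030756 251.48123151312066 191.88298791920272 [[-0.022, -1.0, -0.014], [-0.989, 0.024, -0.143], [0.144, 0.011, -0.99]] [0.003, 0.608, 0.949]
carton [(0.81, [163.0, 234.0, 95.0, 109.0], 6529)]
flap_left [(0.89, [133.0, 239.0, 32.0, 98.0], 1243)]
flap_right [(0.92, [179.0, 229.0, 40.0, 94.0], 2115)]
cone [(0.93, [157.0, 219.0, 20.0, 22.0], 370), (0.4, [257.0, 140.0, 31.0, 75.0], 917)]
tin [(0.72, [328.0, 213.0, 41.0, 41.0], 1132), (0.56, [167.0, 252.0, 18.0, 21.0], 239)]
stand [(0.63, [328.0, 213.0, 39.0, 37.0], 1049)]
jar [(0.69, [250.0, 243.0, 19.0, 18.0], 310)]
mallet [(0.78, [255.0, 142.0, 32.0, 80.0], 800)]
```

```bash
python3 - <<'E'
import cv2,numpy as np
a=cv2.imread("pics/top0.png")[160:300,90:370]; b=cv2.imread("pics/scene0.png")[90:270,120:480]
a=cv2.resize(a,(800,400),interpolation=cv2.INTER_CUBIC)
cv2.imwrite("pics/a.png",cv2.resize(cv2.imread("pics/top0.png")[170:300,90:230],None,fx=5,fy=4.5,interpolation=2)); cv2.imwrite("pics/b.png",cv2.resize(b,None,fx=2.2,fy=2.2,interpolation=2))
E
```

```text
(no output)
```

View pics/a.png

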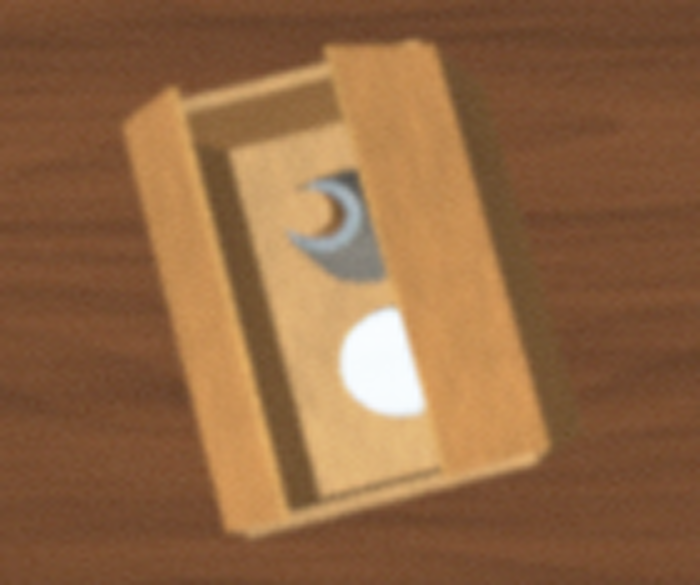

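View pics/b.png

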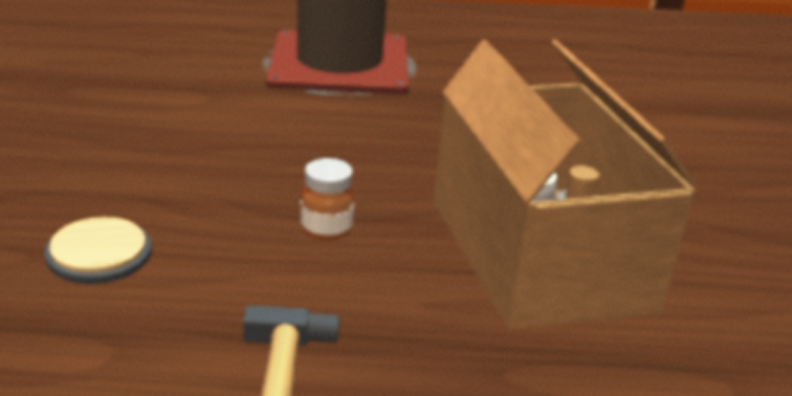

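The crops show the carton with a left flap (raised more) and a right flap. The tube top is a tan disc near top-crop (306,211) and scene-crop (584,173), the tin is the white disc at top-crop (400,362), and the stand is at scene-crop (97,243). Next I'll fit the poses from these points.

```bash
cat > h.py <<'E'
import numpy as np
def proj(p,X):
    X=np.atleast_2d(X); c=X@np.array(p["R"]).T+np.array(p["t"]); f=192/np.tan(np.radians(p["fov_y"]/2))
    return np.c_[p["cx"]+f*c[:,0]/c[:,2],p["cy"]+f*c[:,1]/c[:,2]]
def ray(p,uv):
    f=192/np.tan(np.radians(p["fov_y"]/2)); R=np.array(p["R"]);
    return -R.T@np.array(p["t"]), R.T@np.array([(uv[0]-p["cx"])/f,(uv[1]-p["cy"])/f,1])
def onz(p,uv,z):
    C,d=ray(p,uv); return C+d*(z-C[2])/d[2]
def tri(o):
    A=np.zeros((3,3));b=np.zeros(3)
    for p,uv in o:
        C,d=ray(p,uv); d=d/np.linalg.norm(d); M=np.eye(3)-np.outer(d,d); A+=M;b+=M@C
    return np.linalg.solve(A,b)
def flap(s,th,x,r): # carton frame; s=+1 left
    return [x,s*(.08-r*np.cos(th)),.14+r*np.sin(th)]
def W(q,P):
    c,s=np.cos(q[2]),np.sin(q[2]); P=np.atleast_2d(P)
    return P@np.array([[c,s,0],[-s,c,0],[0,0,1]])+[q[0],q[1],0]
E
python3 - <<'E'
from plant import get_image,regions_of
from h import *
from scipy.optimize import least_squares
T=get_image("top");S=get_image("scene")
t=lambda u,v:(90+u/5,170+v/4.5)
s=lambda u,v:(120+u/2.2,90+v/2.2)
# (s,xsign,r) -> pixel
tp={(1,1,0):t(125,127),(1,1,.07):t(178,88),(1,-1,0):t(228,530),(1,-1,.07):t(290,510),(-1,1,.07):t(325,45),(-1,1,0):t(435,42),(-1,-1,0):t(548,452),(-1,-1,.07):t(440,475)}
sp={(-1,-1,0):None,(-1,1,.07):s(577,140),(-1,-1,.07):s(485,40),(-1,-1,0):s(445,95),(-1,1,0):s(528,198),(1,1,0):s(692,188),(1,-1,.07):s(555,40),(1,1,.07):s(662,137)}
def res(q):
    o=[]
    for p,d in((T,tp),(S,sp)):
        for (sg,xs,r),uv in d.items():
            o+=list((proj(p,W(q,flap(sg,q[3] if sg>0 else q[4],xs*.118,r)))[0]-uv))
    return np.array(o)
f=least_squares(res,[.5,.25,.25,1,.7],loss="soft_l1")
print("carton",f.x,np.degrees(f.x[2:])); print(np.round(res(f.x).reshape(-1,2),1).tolist())
q=f.x
for sg,th in((1,q[3]),(-1,q[4])): print("edge",W(q,flap(sg,th,0,.07)),"gap")
print("gap",.16-.07*(np.cos(q[3])+np.cos(q[4])))
c=tri([(T,t(306,211)),(S,s(584,173))]); print("tube top tri",c, "top onz",onz(T,t(306,211),.124),"scene",onz(S,s(584,173),.124))
print("tin onz",onz(T,t(402,362),.074))
print("stand scene",onz(S,s(97,243),.016))
for n,p in(("T",T),("S",S)):
  for th,z in(("stand",.016),("jar",.04),("mallet",.01)):
    r=regions_of(th,p)[0]; v,u=np.nonzero(r["region"]); print(n,th,onz(p,(u.mean(),v.mean()),z),onz(p,r["rect"][:2],z))
E
```

```text
carton [0.49532676 0.2327709  0.25400506 0.86973663 0.98982911] [14.55341784 49.83223806 56.71303033]
[[0.2, -1.6], [-1.2, -0.8], [0.2, -0.6], [-1.3, 1.4], [-0.7, -0.1], [-1.8, 0.5], [-1.6, -1.1], [-0.2, 0.3], [-0.5, -2.0], [0.5, -0.5], [-0.5, -0.9], [-0.7, 1.3], [-0.4, -0.5], [-2.1, -0.5], [-1.6, 0.5]]
edge [[0.48657005 0.26650081 0.19349114]] gap
edge [[0.50577551 0.19252339 0.19851525]] gap
gap 0.07642976145416983
tube top tri [0.53684391 0.25374999 0.11986237] top onz [0.53625779 0.25035631 0.124     ] scene [0.54354312 0.25391996 0.124     ]
tin onz [0.44810989 0.21147945 0.074     ]
stand scene [ 0.54978163 -0.23075292  0.016     ]
T stand [ 0.54249052 -0.23246911  0.016     ] [ 0.54316622 -0.23173542  0.016     ]
T jar [0.46990932 0.00188114 0.04      ] [0.46593329 0.00230409 0.04      ]
T mallet [ 0.73997999 -0.02619581  0.01      ] [ 0.76562272 -0.02956221  0.01      ]
S stand [ 0.56150053 -0.2261476   0.016     ] [ 0.5593329  -0.22947152  0.016     ]
S jar [0.47563359 0.00532035 0.04      ] [0.48650776 0.00706687 0.04      ]
S mallet [ 0.75867697 -0.02403801  0.01      ] [ 0.77861319 -0.00789001  0.01      ]
```

Call:
{"op": "drive_tool", "data": {
  "deltas": [
    [255, [0, 0, -1.75], [0, 0, -0.13]],
    [255, [0, 0, -1.75], [0, 0, -0.13]],
    [255, [0, 0, -1.75], [0, 0, -0.13]],
    [255, [0, 0, -1.75], [0, 0, -0.13]],
    [255, [-4.4, 2.28, 0], [0, 0, 0]],
    [255, [-4.4, 2.28, 0], [0, 0, 0]],
    [255, [-4.4, 2.28, 0], [0, 0, 0]],
    [255, [-4.4, 2.28, 0], [0, 0, 0]],
    [255, [-4.4, 2.28, 0], [0, 0, 0]],
    [255, [-4.4, 2.28, 0], [0, 0, 0]],
    [255, [-4.4, 2.28, 0], [0, 0, 0]],
    [255, [-4.4, 2.28, 0], [0, 0, 0]],
    [255, [-4.4, 2.28, 0], [0, 0, 0]],
    [255, [-4.4, 2.28, 0], [0, 0, 0]],
    [255, [0, 0, 0], [0, 0, 0]],
    [255, [0, 0, 0], [0, 0, 0]]
  ],
  "grip_force": 40
}}

```text
t: 3.3
tool_pos: [0.4953, 0.2346, 0.2792]
eef_rot: [-180.0, -0.0, 104.5]
wrist_force: [0.2, 0.1, -1.0]
width: 0.003
```

```bash
cat >> h.py <<'E'
Q=np.array([.4953,.2328,.254])
def C(q,X): # world->carton
    c,s=np.cos(q[2]),np.sin(q[2]); X=np.array(X)-[q[0],q[1],0]; return X@np.array([[c,-s,0],[s,c,0],[0,0,1]])
E
python3 - <<'E'
from plant import arm,get_image
from h import *; import cv2
s=arm.state(); print(C(Q,s["tool_pos"]),s["eef_rot"],s["width"],s["wrist_force"])
for n in("top","scene","wrist"): 
    p=get_image(n);cv2.imwrite(f"pics/{n}1.png",p["frame"])
    if n=="wrist": print(p["fov_y"],p["cx"],p["cy"],np.round(p["R"],2).tolist(),np.round(p["t"],3))
a=cv2.imread("pics/top1.png")[160:310,80:240];b=cv2.imread("pics/scene1.png")[60:260,300:460]
r=lambda i,w:cv2.resize(i,w,interpolation=2)
cv2.imwrite("pics/c1.png",np.hstack([r(a,(416,390)),r(b,(312,390))]))
E
```

```text
[0.00043541 0.00177228 0.27921487] [-1.79976386e+02 -2.84441159e-02  1.04522498e+02] 0.0033945358049586516 [ 0.22139908  0.11309461 -1.02485951]
69.8000696653531 257.6264122546712 190.26894674165024 [[-0.25, 0.97, 0.0], [0.93, 0.24, 0.26], [0.25, 0.07, -0.97]] [-0.105 -0.571  0.305]
```

View pics/wrist1.png

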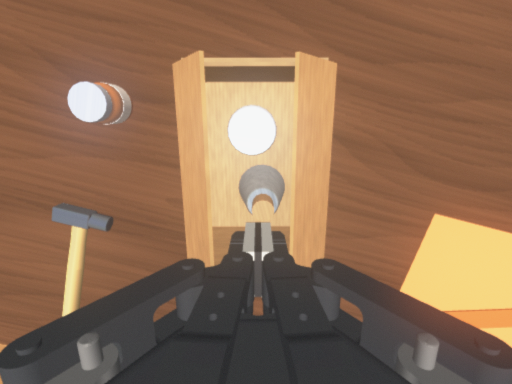

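The wrist view shows the shut fingers at column 258, between the flap edges at columns 207 and 297. The tube is at (262,210) and the tin at (252,130). I'll go down into the gap and swing the left (+y) flap along its arc.

Call:
{"op": "drive_tool", "data": {
  "deltas": [
    [255, [0, 0, 3.6], [0, 0, 0]],
    [255, [0, 0, 3.6], [0, 0, 0]],
    [255, [0, 0, 3.6], [0, 0, 0]],
    [255, [0, 0, 0], [0, 0, 0]],
    [255, [0.9, 0, -0.1], [0, 0, 0]],
    [255, [1.0, 0, -0.15], [0, 0, 0]],
    [255, [1.0, 0, -0.7], [0, 0, 0]],
    [255, [1.1, 0, -0.5], [0, 0, 0]],
    [255, [1.2, 0, -0.3], [0, 0, 0]],
    [255, [1.2, 0, -0.1], [0, 0, 0]],
    [255, [0.9, 0, 0.1], [0, 0, 0]],
    [255, [0.8, 0, 0.2], [0, 0, 0]],
    [255, [0.8, 0, 0.4], [0, 0, 0]],
    [255, [0.7, 0, 0.5], [0, 0, 0]],
    [255, [0, 0, 0], [0, 0, 0]],
    [255, [0, 0, 0], [0, 0, 0]]
  ]
}}

```text
t: 5.45
tool_pos: [0.4714, 0.3273, 0.1777]
eef_rot: [-180.0, 0.0, 104.6]
wrist_force: [0.4, -0.5, -0.0]
width: 0.003
```

```bash
python3 - <<'E'
from plant import arm,get_image
from h import *; import cv2
s=arm.state(); print(C(Q,s["tool_pos"]),s["wrist_force"])
for n in("top","scene","wrist"): 
    p=get_image(n);cv2.imwrite(f"pics/{n}2.png",p["frame"])
a=cv2.imread("pics/wrist2.png")[:260,80:432];b=cv2.imread("pics/scene2.png")[60:260,300:480]
r=lambda i,w:cv2.resize(i,w,interpolation=2)
cv2.imwrite("pics/c2.png",np.hstack([r(a,(440,325)),r(b,(292,325))]))
E
```

```text
[0.00058702 0.09745838 0.17773638] [ 0.37772647 -0.4637877  -0.01638525]
```

View pics/c2.png

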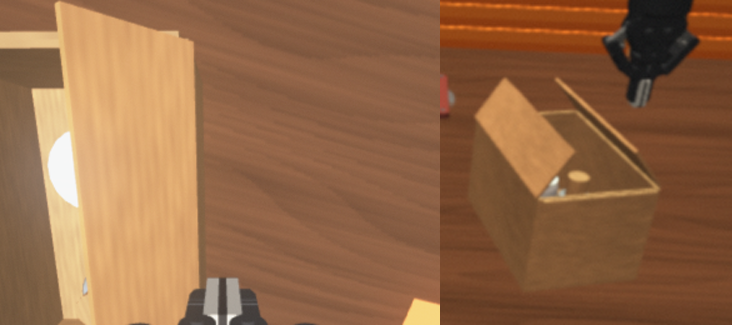

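The push missed. The fingers passed over the left flap, and it still stands as before: in the wrist crop its free edge is at column 60–80 and the fingers are at (222,300). I'll refine the fit with the wrist pictures.

```bash
python3 - <<'E'
import cv2,numpy as np
r=lambda i,w:cv2.resize(i,w,interpolation=2)
a=cv2.imread("pics/wrist1.png")[35:155,160:350]; b=cv2.imread("pics/wrist2.png")[0:280,80:300]
cv2.imwrite("pics/d.png",r(a,(760,480))); 
cv2.imwrite("pics/d2.png",r(b,(440,560)))
E
```

```text
(no output)
```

View pics/d.png

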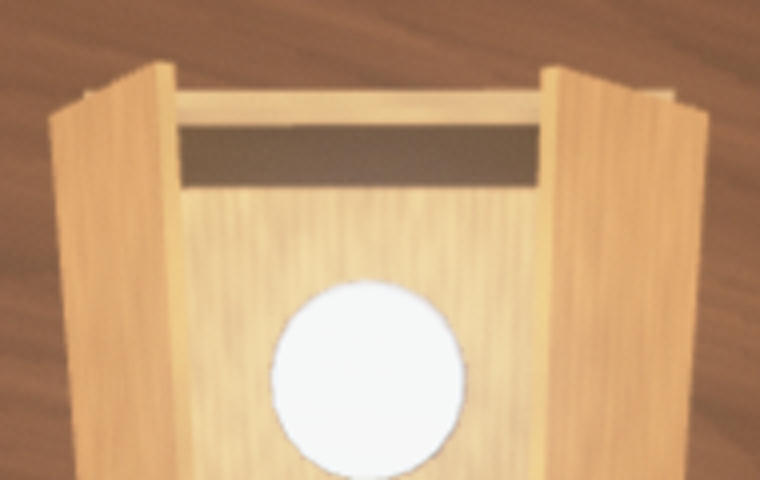

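```bash
python3 - <<'E'
from plant import arm,get_image
from h import *; from scipy.optimize import least_squares
from scipy.spatial.transform import Rotation as Ro
s=arm.state(); P=get_image("wrist")
E=lambda r:Ro.from_euler("xyz",r,degrees=True).as_matrix()
Rc=np.array(P["R"]);Rt=E(s["eef_rot"]);R=Rc@Rt; off=Rc@s["tool_pos"]+np.array(P["t"])
print("cam from tool",np.round(R,3).tolist(),off)
Rt=E([-179.976,-.028,104.522]);tp=np.array([.49530,.23463,.27921])
P=dict(P);P["R"]=R@Rt.T;P["t"]=off-P["R"]@tp; print(P["t"])
g=lambda u,v:(160+u/4,35+v/4)
ob=[(-1,0,g(50,118)),(-1,.07,g(155,62)),(1,.07,g(560,66)),(1,0,g(708,112))]
cor=[((-.12,-.08,.14),g(85,90)),((-.12,.08,.14),g(675,90)),((-.116,-.03,.004),g(250,187)),((-.116,.03,.004),g(450,187))]
def res(q):
    o=[]
    for sg,r,uv in ob: o+=list(proj(P,W(q,flap(sg,q[3] if sg>0 else q[4],-.118,r)))[0]-uv)
    for X,uv in cor:
        e=proj(P,W(q,X))[0]-uv; o+=[e[1]] if X[2]<.1 else list(e)
    # slope of hinge lines: point on hinge line at row 480
    for sg,r,uv in((-1,0,g(77,480)),(-1,.07,g(178,480)),(1,.07,g(550,480)),(1,0,g(686,480))):
        th=q[3] if sg>0 else q[4]
        a=proj(P,W(q,[flap(sg,th,-.118,r),flap(sg,th,0,r)])); k=(uv[1]-a[0,1])/(a[1,1]-a[0,1]); o.append(a[0,0]+k*(a[1,0]-a[0,0])-uv[0])
    return np.array(o)
f=least_squares(res,[.495,.233,.254,.87,.99],loss="soft_l1"); q=f.x
print(q,np.degrees(q[2:]),np.round(res(q),1).tolist())
for n,sg,th in(("L",1,q[3]),("R",-1,q[4])): print(n,flap(sg,th,0,.07))
print("tin",C(q,onz(P,g(367,380),.074)), "tube",C(q,onz(P,(262,208),.124)))
E
```

```text
cam from tool [[1.0, 0.001, -0.0], [-0.001, 0.965, -0.262], [-0.0, 0.262, 0.965]] [-0.00118627  0.02147257  0.17641057]
[-0.10499979 -0.57095808  0.30517481]
[0.49514129 0.23468445 0.26050739 0.91227808 1.05273137] [14.92597384 52.26968374 60.31706454] [4.4, -0.3, -0.2, -0.4, 0.2, -0.8, -2.8, -0.2, -4.6, 4.5, 5.6, 3.1, 0.0, -0.3, 4.7, 0.2, -0.4, -2.8]
L [0, np.float64(0.037163807610744504), np.float64(0.19536298963739848)]
R [0, np.float64(-0.04533600421272725), np.float64(0.20081453277021816)]
tin [-0.04866012 -0.00606527  0.074     ] tube [0.0424873  0.00622528 0.124     ]
```

View pics/d2.png

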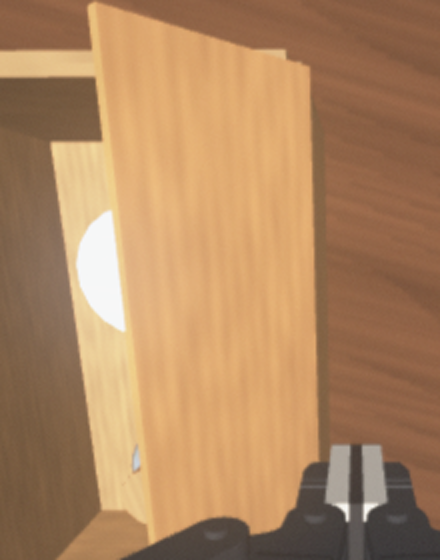

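```bash
python3 - <<'E'
from plant import arm,get_image
from h import *; from scipy.optimize import least_squares
from scipy.spatial.transform import Rotation as Ro
s=arm.state(); P2=get_image("wrist");S=get_image("scene");T=get_image("top")
print("tip scene",proj(S,s["tool_pos"]),"wrist",proj(P2,s["tool_pos"]))
E=lambda r:Ro.from_euler("xyz",r,degrees=True).as_matrix()
Rc=np.array(P2["R"]);Rt=E(s["eef_rot"]);R=Rc@Rt; off=Rc@s["tool_pos"]+np.array(P2["t"])
Rt=E([-179.976,-.028,104.522]);tp=np.array([.49530,.23463,.27921])
P1=dict(P2);P1["R"]=R@Rt.T;P1["t"]=off-P1["R"]@tp
g=lambda u,v:(160+u/4,35+v/4); g2=lambda u,v:(80+u/2,v/2)
t=lambda u,v:(90+u/5,170+v/4.5); sc=lambda u,v:(120+u/2.2,90+v/2.2)
# two-view
for n,a,b in(("free -x L",g(556,66),g2(93,5)),("outer -x L",g(708,112),g2(310,66)),("tin",g(367,380),None)):
    if b: print(n,C(Q,tri([(P1,a),(P2,b)])))
print("freeL T+S",C(Q,tri([(T,t(290,510)),(S,sc(555,40))])))
print("outer+x L T+S",C(Q,tri([(T,t(125,127)),(S,sc(692,188))])))
print("free+x L T+S",C(Q,tri([(T,t(178,88)),(S,sc(662,137))])))
print("freeR+x T+S",C(Q,tri([(T,t(325,45)),(S,sc(577,140))])),"hinge",C(Q,tri([(T,t(435,42)),(S,sc(528,198))])))
print("freeR-x",C(Q,tri([(T,t(440,475)),(S,sc(485,40)),(P1,g(155,62))])),C(Q,tri([(T,t(440,475)),(P1,g(155,62))])),"hinge",C(Q,tri([(T,t(548,452)),(S,sc(445,95)),(P1,g(50,118))])))
E
```

```text
tip scene [[417.46915928 132.84744517]] wrist [[255.83728947 223.71310305]]
free -x L [-0.11734495  0.03727551  0.19515189]
outer -x L [-0.11812388  0.08377207  0.14105814]
freeL T+S [-0.1146206   0.03491206  0.19276416]
outer+x L T+S [0.11507262 0.08290686 0.13686796]
free+x L T+S [0.11675009 0.03550773 0.19316686]
freeR+x T+S [ 0.11766653 -0.04269657  0.19732011] hinge [ 0.1185239  -0.08251397  0.14301834]
freeR-x [-0.11707554 -0.04247397  0.19754389] [-0.11692985 -0.04349429  0.20344433] hinge [-0.11893985 -0.08184467  0.13530148]
```

Triangulation from both pictures puts the left edge at y = 0.037, z = 0.195 in the carton frame, so it was never touched. I'll go back and check each stage.

Call:
{"op": "drive_tool", "data": {
  "deltas": [
    [255, [0, 0, -3.5], [0, 0, 0]],
    [255, [0, 0, -3.5], [0, 0, 0]],
    [255, [-3.2, 0, 0], [0, 0, 0]],
    [255, [-3.2, 0, 0], [0, 0, 0]],
    [255, [-3.3, 0, 0], [0, 0, 0]],
    [255, [0, 0, 0], [0, 0, 0]],
    [255, [0, 0, 3], [0, 0, 0]],
    [255, [0, 0, 3], [0, 0, 0]],
    [255, [0, 0, 2.8], [0, 0, 0]],
    [255, [0, 0, 0], [0, 0, 0]],
    [255, [0, 0, 0], [0, 0, 0]]
  ]
}}

```text
t: 7.18
tool_pos: [0.4963, 0.2343, 0.161]
eef_rot: [179.9, -0.0, 104.6]
wrist_force: [0.7, -0.0, -1.2]
width: -0.001
```

Call:
{"op": "drive_tool", "data": {
  "deltas": [
    [255, [1, 0, 0], [0, 0, 0]],
    [255, [1, 0, 0], [0, 0, 0]],
    [255, [0.5, 0, -0.2], [0, 0, 0]],
    [255, [0.5, 0, -0.3], [0, 0, 0]],
    [255, [0.5, 0, -0.3], [0, 0, 0]],
    [255, [0, 0, 0], [0, 0, 0]]
  ]
}}

```text
t: 7.92
tool_pos: [0.4879, 0.2679, 0.1699]
eef_rot: [179.8, 0.0, 104.6]
wrist_force: [1.1, -3.8, 5.0]
width: -0.001
```

```bash
python3 - <<'E'
from plant import arm,get_image
from h import *; import cv2
s=arm.state(); print(C(Q,s["tool_pos"]),s["wrist_force"])
for n in("top","scene","wrist"): 
    p=get_image(n);cv2.imwrite(f"pics/{n}3.png",p["frame"]); print(n,proj(p,s["tool_pos"]))
a=cv2.imread("pics/wrist3.png")[:300,80:432];b=cv2.imread("pics/scene3.png")[60:220,320:460]
r=lambda i,w:cv2.resize(i,w,interpolation=2)
cv2.imwrite("pics/c3.png",np.hstack([r(a,(420,360)),r(b,(315,360))]))
E
```

```text
[0.0017127  0.03585713 0.16990573] [ 1.13396703 -3.83869908  4.95602591]
top [[138.06905761 235.38495153]]
scene [[390.96571372 138.12499724]]
wrist [[256.02122544 224.00837399]]
```

View pics/c3.png

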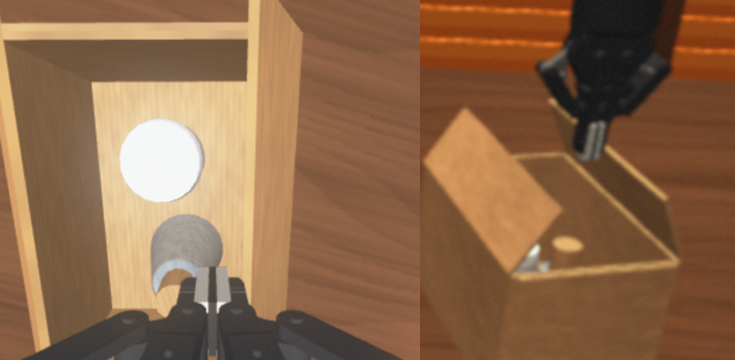

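```bash
cat >> h.py <<'E'
def theta(P,sg,uv,q=Q):
    from scipy.optimize import minimize_scalar
    def e(th):
        a=proj(P,W(q,[flap(sg,th,x,.07) for x in(-.118,0)])); d=a[1]-a[0]; w=np.array(uv)-a[0]
        return abs(d[0]*w[1]-d[1]*w[0])/np.hypot(*d)
    g=np.linspace(.3,2.5,221); return g[np.argmin([e(x) for x in g])]
E
python3 - <<'E'
from plant import arm,get_image
from h import *; import cv2
s=arm.state();print(s["wrist_force"])
P=get_image("wrist");f=P["frame"]
print("L",theta(P,1,(289,125)),[theta(P,1,(c,125)) for c in(285,295)])
S=get_image("scene")
print("scene L",theta(S,1,(320+(666-420)/2.25,60+197/2.25)),theta(S,1,(320+(550-420)/2.25,60+101/2.25)))
E
```

```text
[ 1.5225259  -2.28813576  5.18207269]
L 1.15 [np.float64(1.12), np.float64(1.19)]
scene L 1.16 1.11
```

Call:
{"op": "drive_tool", "data": {
  "deltas": [
    [255, [0.6, 0, -0.2], [0, 0, 0]],
    [255, [0.6, 0, -0.2], [0, 0, 0]],
    [255, [0.6, 0, -0.1], [0, 0, 0]],
    [255, [0.6, 0, -0.1], [0, 0, 0]],
    [255, [0.6, 0, -0.05], [0, 0, 0]],
    [255, [0.6, 0, -0.05], [0, 0, 0]],
    [255, [0, 0, 0], [0, 0, 0]]
  ]
}}

```text
t: 9.05
tool_pos: [0.4777, 0.3029, 0.1748]
eef_rot: [180.0, -0.0, 104.6]
wrist_force: [0.1, 0.1, 1.2]
width: -0.001
```

```bash
python3 - <<'E'
from plant import arm,get_image,regions_of
from h import *; import cv2
s=arm.state();print(s["wrist_force"],C(Q,s["tool_pos"]))
for n in("wrist","scene","top"):
    P=get_image(n);cv2.imwrite(f"pics/{n}4.png",P["frame"])
    for th in("flap_left","flap_right"):
        for r in regions_of(th,P)[:1]:
            print(n,th,r["confidence"],np.round(r["rect"]))
            sg=1 if th=="flap_left" else -1
            m=r["region"].astype(np.uint8)
            # fit angle by IoU
            best=[]
            for a in np.linspace(.4,2.4,81):
                z=np.zeros((384,512),np.uint8); pts=proj(P,W(Q,[flap(sg,a,x,rr) for x,rr in((-.118,0),(.118,0),(.118,.07),(-.118,.07))]))
                cv2.fillConvexPoly(z,np.int32(np.clip(pts,-2000,2000)),1); best.append((float((z&m).sum()/max(1,(z|m).sum())),float(a)))
            print("   IoU",[tuple(np.round(b,2)) for b in sorted(best)[::-1][:3]])
E
```

```text
[0.12147459 0.12542238 1.16562173] [0.00059907 0.07226486 0.17481965]
wrist flap_right 0.81 [ 40. 158.  77. 315.]
   IoU [(np.float64(0.8), np.float64(1.02)), (np.float64(0.71), np.float64(1.05)), (np.float64(0.65), np.float64(1.0))]
scene flap_left 0.8 [417. 139.  64.  72.]
   IoU [(np.float64(0.84), np.float64(1.75)), (np.float64(0.83), np.float64(1.72)), (np.float64(0.83), np.float64(1.78))]
scene flap_right 0.73 [355. 146.  64.  72.]
   IoU [(np.float64(0.95), np.float64(0.92)), (np.float64(0.95), np.float64(0.9)), (np.float64(0.94), np.float64(0.98))]
top flap_left 0.93 [119. 242.  35.  97.]
   IoU [(np.float64(0.78), np.float64(1.68)), (np.float64(0.78), np.float64(1.65)), (np.float64(0.76), np.float64(1.62))]
top flap_right 0.81 [178. 226.  38.  93.]
   IoU [(np.float64(0.9), np.float64(1.02)), (np.float64(0.9), np.float64(1.0)), (np.float64(0.88), np.float64(1.08))]
```

Call:
{"op": "drive_tool", "data": {
  "deltas": [
    [255, [0.45, 0, -0.2], [0, 0, 0]],
    [255, [0.45, 0, -0.2], [0, 0, 0]],
    [255, [0.45, 0, -0.1], [0, 0, 0]],
    [255, [0.45, 0, -0.1], [0, 0, 0]],
    [255, [0.4, 0, 0.1], [0, 0, 0]],
    [255, [0.4, 0, 0.2], [0, 0, 0]],
    [255, [0.4, 0, 0.2], [0, 0, 0]],
    [255, [0, 0, 0], [0, 0, 0]]
  ]
}}

```text
t: 10.5
tool_pos: [0.47, 0.3316, 0.1754]
eef_rot: [-180.0, -0.0, 104.6]
wrist_force: [0.5, 0.1, -0.1]
width: 0.0
```

```bash
cat > fl.py <<'E'
from plant import arm,get_image,regions_of
from h import *; import cv2,sys
s=arm.state();print(s["wrist_force"],C(Q,s["tool_pos"]))
for n in("scene","top"):
    P=get_image(n);cv2.imwrite(f"pics/{n}{sys.argv[1]}.png",P["frame"])
    for th in("flap_left","flap_right"):
        for r in regions_of(th,P)[:1]:
            sg=1 if th=="flap_left" else -1
            m=r["region"].astype(np.uint8); best=[]
            for a in np.linspace(.4,2.4,81):
                z=np.zeros((384,512),np.uint8); pts=proj(P,W(Q,[flap(sg,a,x,rr) for x,rr in((-.118,0),(.118,0),(.118,.07),(-.118,.07))]))
                cv2.fillConvexPoly(z,np.int32(pts),1); best.append((round(float((z&m).sum()/max(1,(z|m).sum())),2),round(float(a),2)))
            print(n,th,round(r["confidence"],2),sorted(best)[::-1][:3])
E
python3 fl.py 5
```

```text
[ 0.4885688   0.05532146 -0.10457839] [0.00035643 0.10198192 0.17540789]
scene flap_left 0.78 [(0.92, 2.25), (0.92, 2.23), (0.92, 2.2)]
scene flap_right 0.69 [(0.94, 0.93), (0.94, 0.9), (0.94, 0.88)]
top flap_left 0.9 [(0.86, 2.02), (0.85, 2.0), (0.84, 1.98)]
```

Call:
{"op": "drive_tool", "data": {
  "deltas": [
    [255, [-3.4, 0, -0.5], [0, 0, 0]],
    [255, [-3.4, 0, 0], [0, 0, 0]],
    [255, [-3.4, 0, 1], [0, 0, 0]],
    [255, [0, 0, 1], [0, 0, 0]],
    [255, [0, 0, 0], [0, 0, 0]],
    [255, [-1, 0, 0], [0, 0, 0]],
    [255, [-1, 0, 0], [0, 0, 0]],
    [255, [-0.5, 0, -0.2], [0, 0, 0]],
    [255, [-0.5, 0, -0.3], [0, 0, 0]],
    [255, [-0.5, 0, -0.3], [0, 0, 0]],
    [255, [-0.6, 0, -0.2], [0, 0, 0]],
    [255, [-0.6, 0, -0.2], [0, 0, 0]],
    [255, [-0.6, 0, -0.1], [0, 0, 0]],
    [255, [-0.6, 0, -0.1], [0, 0, 0]],
    [255, [-0.6, 0, -0.05], [0, 0, 0]],
    [255, [-0.6, 0, -0.05], [0, 0, 0]],
    [255, [0, 0, 0], [0, 0, 0]]
  ]
}}

```text
t: 12.92
tool_pos: [0.5139, 0.1632, 0.1756]
eef_rot: [-180.0, 0.0, 104.5]
wrist_force: [-0.2, -0.2, -0.5]
width: -0.002
```

```bash
python3 fl.py 6
```

```text
[-0.24486529 -0.17872899 -0.50368756] [ 0.00048011 -0.07199179  0.17563034]
scene flap_left 0.95 [(0.95, 2.2), (0.94, 2.27), (0.94, 2.25)]
scene flap_right 0.91 [(0.91, 1.65), (0.91, 1.62), (0.91, 1.6)]
top flap_left 0.9 [(0.45, 1.88), (0.45, 1.85), (0.45, 1.8)]
top flap_right 0.83 [(0.52, 1.83), (0.46, 1.85), (0.46, 1.68)]
```

Call:
{"op": "drive_tool", "data": {
  "deltas": [
    [255, [-0.45, 0, -0.2], [0, 0, 0]],
    [255, [-0.45, 0, -0.2], [0, 0, 0]],
    [255, [-0.45, 0, -0.1], [0, 0, 0]],
    [255, [-0.45, 0, -0.1], [0, 0, 0]],
    [255, [-0.4, 0, 0.1], [0, 0, 0]],
    [255, [-0.4, 0, 0.2], [0, 0, 0]],
    [255, [-0.4, 0, 0.2], [0, 0, 0]],
    [255, [0, 0, 0], [0, 0, 0]],
    [255, [0, 0, 0], [0, 0, 0]],
    [255, [3.4, 0, -1.5], [0, 0, 0]],
    [255, [3.4, 0, -2], [0, 0, 0]],
    [255, [3.4, 0, -2], [0, 0, 0]],
    [0, [0, -1.5, -2], [0, 0, 0]],
    [0, [0, -1.5, -2], [0, 0, 0]],
    [0, [0, 0, 0], [0, 0, 0]],
    [0, [0, 0, 0], [0, 0, 0]]
  ]
}}

```text
t: 15.22
tool_pos: [0.4668, 0.226, 0.271]
eef_rot: [-180.0, 0.0, 104.6]
wrist_force: [-0.1, -1.0, -0.6]
width: 0.843
```

```bash
python3 fl.py 7; python3 - <<'E'
from plant import arm,get_image,regions_of
from h import *; import cv2
s=arm.state();print(s["width"])
P=get_image("wrist");cv2.imwrite("pics/wrist7.png",P["frame"])
for th in("cone","tin","cone_grip"):
    for r in regions_of(th,P)[:1]: print(th,r["confidence"],np.round(r["rect"]))
np.savez("w7.npz",**{k:P[k] for k in("R","t","cx","cy","fov_y")})
E
```

```text
[-0.094613   -0.98472907 -0.63509264] [-0.02931893  0.00056368  0.27104876]
scene flap_left 0.59 [(0.93, 2.23), (0.93, 2.2), (0.93, 2.18)]
scene flap_right 0.86 [(0.89, 2.0), (0.88, 2.02), (0.8, 2.05)]
top flap_left 0.56 [(0.5, 1.75), (0.5, 1.73), (0.5, 1.7)]
top flap_right 0.85 [(0.85, 2.1), (0.82, 2.12), (0.82, 2.08)]
0.997542301455461
cone 0.8 [263. 217.  44.  62.]
tin 0.67 [253. 154.  54.  53.]
cone_grip 0.67 [265. 215.  44.  59.]
```

View pics/wrist7.png

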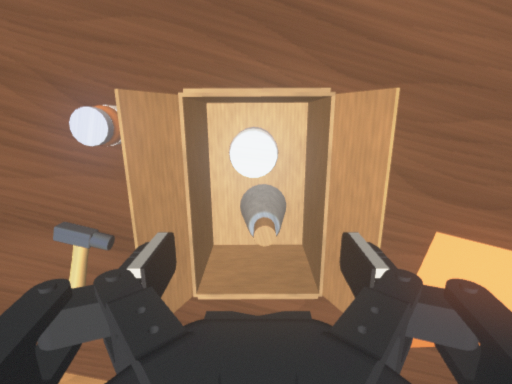

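The wrist view shows both flaps leaning outward, with free-edge corners at about (117,90) and (397,90). The tube top is at (264,234). Now I'll measure the flap angles and the tube.

```bash
python3 - <<'E'
from h import *
P=dict(np.load("w7.npz"))
print("R",theta(P,-1,(124,160)),"L",theta(P,1,(391,160)))
c=onz(P,(264,234),.124);print("tube W",c,"carton",C(Q,c))
c2=onz(P,(264,222),.094);print("shoulder approx",C(Q,c2))
print("rim corners", [C(Q,onz(P,uv,.14)) for uv in((180,95),(333,95),(192,298),(323,298))])
E
```

```text
R 2.05 L 2.12
tube W [0.53507899 0.25280348 0.124     ] carton [0.04352911 0.0093661  0.124     ]
shoulder approx [0.03973107 0.01002517 0.094     ]
rim corners [array([-0.11685977, -0.07725066,  0.14      ]), array([-0.11665976,  0.07848359,  0.14      ]), array([ 0.12241675, -0.08021184,  0.14      ]), array([0.12265388, 0.08280238, 0.14      ])]
```

Call:
{"op": "drive_tool", "data": {
  "deltas": [
    [70, [0.4, 3.6, 0], [0, 0, 0]],
    [70, [0.4, 3.6, 0], [0, 0, 0]],
    [70, [0, 0, 0], [0, 0, 0]],
    [70, [0, 0, 3.5], [0, 0, 0]],
    [70, [0, 0, 3.5], [0, 0, 0]],
    [70, [0, 0, 3], [0, 0, 0]],
    [70, [0, 0, 3], [0, 0, 0]],
    [70, [0, 0, 2], [0, 0, 0]],
    [70, [0, 0, 1.6], [0, 0, 0]],
    [70, [0, 0, 1.0], [0, 0, 0]],
    [70, [0, 0, 0], [0, 0, 0]],
    [70, [0, 0, 0], [0, 0, 0]]
  ],
  "grip_force": 50
}}

```text
t: 17.23
tool_pos: [0.5351, 0.2521, 0.0968]
eef_rot: [179.9, -0.0, 104.6]
wrist_force: [-0.1, 0.3, 0.5]
width: 0.725
```

```bash
python3 - <<'E'
from plant import arm,get_image,regions_of
from h import *; import cv2
s=arm.state();print(s["width"],C(Q,s["tool_pos"]),s["wrist_force"])
P=get_image("wrist");cv2.imwrite("pics/wrist8.png",P["frame"][60:,80:432])
print(proj(P,s["tool_pos"]),proj(P,W(Q,[.043,.0085,.124])))
E
```

```text
0.7254734396322241 [0.04338487 0.00867726 0.09678202] [-0.11735393  0.27485192  0.47261905]
[[255.83195659 223.78206431]] [[255.20832132 242.13398699]]
```

View pics/wrist8.png

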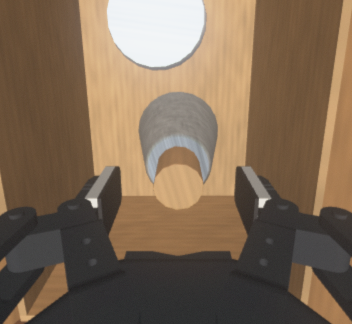

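The tube is centred between the open pads: its top is at (259,246) against the predicted (255,242), about 2 mm off. I'll close and lift.

Call:
{"op": "drive_tool", "data": {
  "deltas": [
    [70, [0.1, 0.2, 0.2], [0, 0, 0]],
    [255, [0, 0, 0], [0, 0, 0]],
    [255, [0, 0, 0], [0, 0, 0]],
    [255, [0, 0, 0], [0, 0, 0]],
    [255, [0, 0, 0], [0, 0, 0]],
    [255, [0, 0, 0], [0, 0, 0]],
    [255, [0, 0, 0], [0, 0, 0]],
    [255, [0, 0, -0.5], [0, 0, 0]],
    [255, [0, 0, -1], [0, 0, 0]],
    [255, [0, 0, -1], [0, 0, 0]],
    [255, [0, 0, 0], [0, 0, 0]]
  ],
  "grip_force": 50
}}

```text
t: 18.65
tool_pos: [0.537, 0.2537, 0.1203]
eef_rot: [179.9, -0.0, 104.6]
wrist_force: [0.2, -0.1, -2.4]
width: 0.294
```

```bash
python3 - <<'E'
from plant import arm
s=arm.state();print(s["width"]*85,s["tool_pos"],s["wrist_force"],s["wrist_torque"])
E
```

```text
24.962579019463885 [0.53698645 0.25371456 0.12030084] [ 0.21098594 -0.073921   -2.35354074] [-0.01025716 -0.03133873 -0.01991791]
```

Call:
{"op": "drive_tool", "data": {
  "deltas": [
    [255, [0, 0, -3.2], [0, 0, 0]],
    [255, [0, 0, -3.2], [0, 0, 0]],
    [255, [0, 0, -3.2], [0, 0, 0]],
    [255, [0, 0, -3.2], [0, 0, 0]],
    [255, [0, 0, -3.2], [0, 0, 0]],
    [255, [0, 0, -3.2], [0, 0, 0]],
    [255, [0, 0, 0], [0, 0, 0]],
    [255, [0, 0, 0], [0, 0, 0]]
  ]
}}

```text
t: 19.65
tool_pos: [0.5355, 0.2532, 0.309]
eef_rot: [-179.9, 0.0, 104.6]
wrist_force: [-0.8, -0.0, -2.3]
width: 0.295
```

Call:
{"op": "drive_tool", "data": {
  "deltas": [
    [255, [-2, -0.5, 0], [0, 0, 0]],
    [255, [-3, -0.7, 0], [0, 0, 0]],
    [255, [-4, -1, 0], [0, 0, 0]],
    [255, [-4, -1, 0], [0, 0, 0]],
    [255, [-4, -1, 0], [0, 0, 0]],
    [255, [-4, -1, 0], [0, 0, 0]],
    [255, [-4, -1, 0], [0, 0, 0]],
    [255, [-4, -1, 0], [0, 0, 0]],
    [255, [-4, -1, 0], [0, 0, 0]],
    [255, [-4, -1, 0], [0, 0, 0]],
    [255, [-4, -1, 0], [0, 0, 0]],
    [255, [-3, -0.7, 0], [0, 0, 0]],
    [255, [-2, -0.4, 0], [0, 0, 0]],
    [255, [-1, -0.2, 0], [0, 0, 0]],
    [255, [0, 0, 0], [0, 0, 0]],
    [255, [0, 0, 0], [0, 0, 0]],
    [255, [0, 0, 0], [0, 0, 0]],
    [255, [0, 0, 0], [0, 0, 0]]
  ]
}}

```text
t: 21.9
tool_pos: [0.5431, -0.2299, 0.311]
eef_rot: [180.0, 0.0, 104.6]
wrist_force: [-0.5, 0.9, -2.2]
width: 0.291
```

```bash
python3 - <<'E'
from plant import arm,get_image,regions_of
from h import *; import cv2
s=arm.state();print(s["width"]*85,s["tool_pos"],s["eef_rot"],s["wrist_force"])
for n in("wrist","scene","top"):
    P=get_image(n); cv2.imwrite(f"pics/{n}9.png",P["frame"])
    for r in regions_of("stand",P)[:1]:
        m=r["region"].astype(np.uint8); cn=max(cv2.findContours(m,0,2)[0],key=cv2.contourArea); e=cv2.fitEllipse(cv2.convexHull(cn)); print(n,"stand",round(r["confidence"],2),np.round(r["rect"]),np.round(e[0],1),"z.016",onz(P,e[0],.016),"z0",onz(P,e[0],.0))
    for r in regions_of("cone",P)[:1]: print(n,"cone",r["confidence"],np.round(r["rect"]))
    print(" proj tcp",proj(P,s["tool_pos"]))
r=lambda i,w:cv2.resize(i,w,interpolation=2)
a=cv2.imread("pics/wrist9.png")[:300,80:432];b=cv2.imread("pics/scene9.png")[80:260,100:260]
cv2.imwrite("pics/c9.png",np.hstack([r(a,(422,360)),r(b,(320,360))]))
E
```

```text
24.775028000344058 [ 0.54310891 -0.22985482  0.31096973] [1.79990992e+02 9.46004076e-03 1.04621160e+02] [-0.53025202  0.944856   -2.21608559]
wrist stand 0.8 [257. 141.  62.  36.] [255.  151.9] z.016 [ 0.53573219 -0.23500605  0.016     ] z0 [ 0.53773951 -0.234639    0.        ]
wrist cone 0.58 [258. 212.  83. 115.]
 proj tcp [[255.80153106 223.67660593]]
scene stand 0.85 [164. 201.  47.  32.] [164.7 203.7] z.016 [ 0.56271876 -0.22601041  0.016     ] z0 [ 0.539577  -0.2333182  0.       ]
scene cone 0.89 [157.  89.  36.  68.]
 proj tcp [[151.17943179  72.08385181]]
top stand 0.78 [328. 212.  38.  40.] [328.2 213.9] z.016 [ 0.54166315 -0.2317466   0.016     ] z0 [ 0.54288242 -0.23506542  0.        ]
top cone 0.59 [343. 206.  25.  27.]
 proj tcp [[356.46660769 201.65564552]]
```

View pics/c9.png

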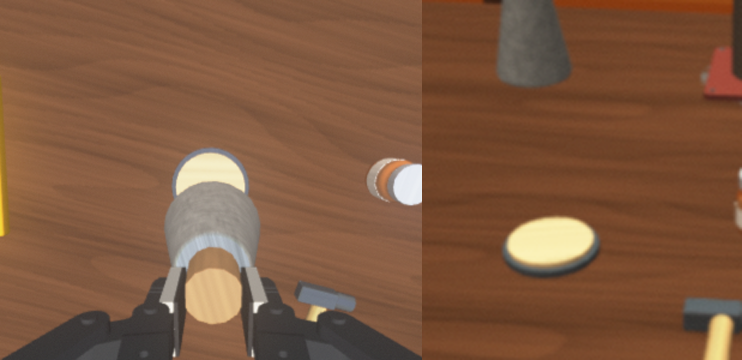

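The cone hangs upright in the grip. In the scene crop the stand's plywood disc is at (550,242). I'll measure the disc by colour.

```bash
python3 - <<'E'
from plant import arm,get_image
from h import *; import cv2
from scipy.optimize import least_squares
s=arm.state(); obs=[]
for n,(c0,r0,c1,r1) in(("scene",(130,170,200,235)),("top",(300,190,355,236)),("wrist",(130,110,400,170))):
    P=get_image(n);f=P["frame"]; h=cv2.cvtColor(f,cv2.COLOR_BGR2HSV)
    m=cv2.inRange(h,(15,40,170),(40,200,255)); z=np.zeros_like(m); z[r0:r1,c0:c1]=m[r0:r1,c0:c1]
    cn=max(cv2.findContours(z,0,cv2.CHAIN_APPROX_NONE)[0],key=cv2.contourArea)[:,0,:]; print(n,len(cn),cn.min(0),cn.max(0))
    if n!="wrist":
        e=cv2.fitEllipse(cn); M=cv2.moments(z,True); uv=(M["m10"]/M["m00"],M["m01"]/M["m00"]); print(e,uv,onz(P,uv,.016)); obs.append((P,uv))
    else:
        # circle fit on z=.016 plane, keep far (upper) arc
        pts=np.array([onz(P,u,.016)[:2] for u in cn if u[1]<151])
        g=least_squares(lambda q:np.hypot(*(pts-q[:2]).T)-.048,[.545,-.231],loss="soft_l1",f_scale=.001); print("wrist circle",g.x,np.abs(g.fun).mean())
        g=least_squares(lambda q:np.hypot(*(pts-q[:2]).T)-q[2],[.545,-.231,.048]); print("free r",g.x)
print("tri",tri(obs))
E
```

```text
scene 99 [142 188] [185 212]
((163.49192810058594, 200.16668701171875), (23.17840576171875, 43.40864562988281), 82.6858139038086) (163.55608591885442, 200.15871121718376) [ 0.54869617 -0.23226537  0.016     ]
top 93 [313 197] [343 230]
((326.2670593261719, 214.9359130859375), (25.8465518951416, 35.05968475341797), 153.45274353027344) (325.53323029366305, 215.38021638330758) [ 0.5376067  -0.22373322  0.016     ]
wrist 146 [227 127] [284 162]
wrist circle [ 0.54354725 -0.23296549] 0.0003926467316945464
free r [ 0.54311648 -0.23306921  0.04764693]
tri [ 0.53903418 -0.23020444  0.00897794]
```

Call:
{"op": "drive_tool", "data": {
  "deltas": [
    [255, [-0.3, 0, 2], [0, 0, 0]],
    [255, [0, 0, 3.5], [0, 0, 0]],
    [255, [0, 0, 3.5], [0, 0, 0]],
    [255, [0, 0, 3.5], [0, 0, 0]],
    [255, [0, 0, 2.5], [0, 0, 0]],
    [255, [0, 0, 1.5], [0, 0, 0]],
    [255, [0, 0, 0.9], [0, 0, 0]],
    [255, [0, 0, 0], [0, 0, 0]],
    [255, [0, 0, 0], [0, 0, 0]]
  ]
}}

```text
t: 23.62
tool_pos: [0.5444, -0.2338, 0.138]
eef_rot: [179.9, 0.1, 104.6]
wrist_force: [-0.4, 0.4, -1.4]
width: 0.293
```

```bash
python3 - <<'E'
from plant import arm,get_image
from h import *; import cv2
from scipy.optimize import least_squares
s=arm.state(); print(s["tool_pos"],s["wrist_force"],s["eef_rot"])
ims=[]
for n in("wrist","scene"):
    P=get_image(n);f=P["frame"].copy(); cv2.imwrite(f"pics/{n}10.png",f)
    if n=="wrist":
        h=cv2.cvtColor(f,cv2.COLOR_BGR2HSV); m=cv2.inRange(h,(15,40,170),(40,200,255)); m[:70]=0;m[190:]=0;m[:,:170]=0;m[:,350:]=0
        cn=max(cv2.findContours(m,0,cv2.CHAIN_APPROX_NONE)[0],key=cv2.contourArea)[:,0,:]; lo=cn[:,1].max(); print(cn.min(0),cn.max(0))
        top=cn[:,1].min(); pts=np.array([onz(P,u,.016)[:2] for u in cn if u[1]<top+.45*(lo-top)])
        g=least_squares(lambda q:np.hypot(*(pts-q[:2]).T)-.048,[.545,-.231],loss="soft_l1",f_scale=.001); print("stand",g.x,np.abs(g.fun).mean())
        print("tube row/cols: offset at (257.7,246)",onz(P,(257.7,246),s["tool_pos"][2]+.029)-s["tool_pos"])
        print("expected tube top for on-axis",proj(P,s["tool_pos"]+[0,0,.029]))
        # draw predicted base circle and tube circle on axis
        for zz,rr in((-.0908,.038),(.0292,.014),(-.0008,.02)):
            a=np.linspace(0,6.283,60); c=s["tool_pos"]+np.c_[rr*np.cos(a),rr*np.sin(a),np.full(60,zz)]
            cv2.polylines(f,[np.int32(proj(P,c))],True,(0,0,255),1)
        A=f[90:330,160:356]
    else:
        for zz,rr in((-.0908,.038),(-.0008,.02)):
            a=np.linspace(0,6.283,60); c=s["tool_pos"]+np.c_[rr*np.cos(a),rr*np.sin(a),np.full(60,zz)]
            f=cv2.resize(P["frame"],None,fx=4,fy=4,interpolation=2) if zz<-.05 else f
            cv2.polylines(f,[np.int32(proj(P,c)*4)],True,(0,0,255),1)
        a=np.linspace(0,6.283,60); c=np.array([.5440,-.2328,.016])+np.c_[.048*np.cos(a),.048*np.sin(a),0*a]; cv2.polylines(f,[np.int32(proj(P,c)*4)],True,(255,0,0),1)
        B=f[480:900,480:840]
r=lambda i,w:cv2.resize(i,w,interpolation=2)
cv2.imwrite("pics/c10.png",np.hstack([r(A,(392,480)),B[:480] if B.shape[0]==480 else r(B,(400,480))]))
E
```

```text
[ 0.5444404  -0.23382438  0.1379797 ] [-0.38396586  0.43785047 -1.44169751] [1.79920210e+02 8.30310923e-02 1.04569748e+02]
[217 151] [297 189]
stand [ 0.5611298  -0.22946699] 0.0006012444020693988
tube row/cols: offset at (257.7,246) [0.00074935 0.00145918 0.029     ]
expected tube top for on-axis [[255.42868338 244.15557459]]
```

View pics/c10.png

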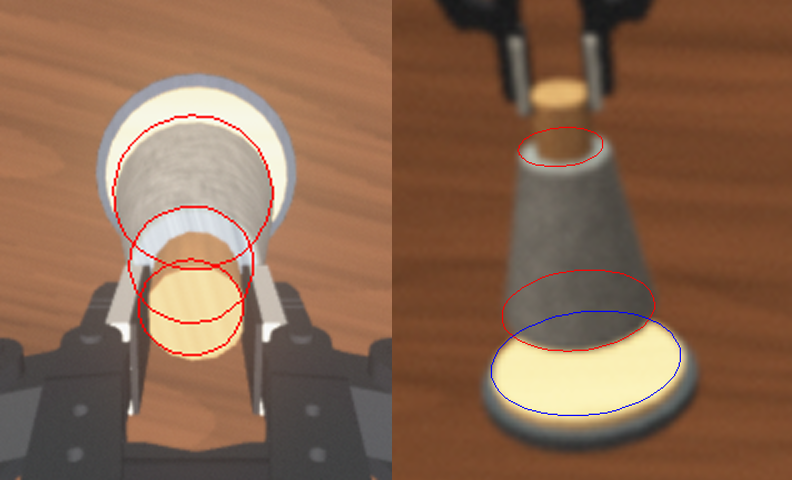

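```bash
python3 - <<'E'
from plant import arm,get_image
from h import *; import cv2
from scipy.optimize import least_squares
s=arm.state(); P=get_image("wrist"); f=P["frame"]; tp=s["tool_pos"]
# radial profile around disc centre guess: brightness (V) and saturation along rays
c0=np.array([258.,175.]); h=cv2.cvtColor(f,cv2.COLOR_BGR2HSV); g=cv2.cvtColor(f,6).astype(float)
print("col 258 rows 118-160:",[ (r,)+tuple(f[r,258].tolist()) for r in range(122,158,2)])
print("row 172 left:",[(c,)+tuple(f[172,c].tolist()) for c in range(204,226,2)])
def edges(dirs,lo,hi,sign,c0):
    o=[]
    for a in dirs:
        rr=np.arange(lo,hi,.5); u=c0[0]+rr*np.cos(a); v=c0[1]+rr*np.sin(a)
        pr=cv2.GaussianBlur(cv2.remap(np.float32(g),np.float32(u)[None],np.float32(v)[None],1),(1,1),0)[0]
        d=np.gradient(cv2.blur(pr[None],(5,1))[0])*sign; k=d.argmax(); o.append((u[k],v[k]))
    return np.array(o)
D=np.radians(np.r_[185:356:5])
e=edges(D,36,56,-1,c0)   # bright->dark outward: disc edge
pts=np.array([onz(P,u,.016)[:2] for u in e])
q=least_squares(lambda q:np.hypot(*(pts-q[:2]).T)-.048,[.545,-.231],loss="soft_l1",f_scale=.001); print("stand disc",q.x,np.abs(q.fun).mean())
q2=least_squares(lambda q:np.hypot(*(pts-q[:2]).T)-q[2],[.545,-.231,.048],loss="soft_l1",f_scale=.001); print("free r",q2.x)
b=edges(np.radians(np.r_[215:326:5]),30,50,1,np.array([256.7,189.5])) # grey->bright: cone base edge
for zb in(tp[2]-.0908,tp[2]-.0938):
    pb=np.array([onz(P,u,zb)[:2] for u in b]); qb=least_squares(lambda q:np.hypot(*(pb-q[:2]).T)-.038,[.545,-.231],loss="soft_l1",f_scale=.001); print("cone base",zb,qb.x,np.abs(qb.fun).mean(),"tcp",tp[:2])
E
```

```text
col 258 rows 118-160: [(122, 89, 124, 171), (124, 89, 126, 175), (126, 117, 133, 162), (128, 173, 160, 159), (130, 174, 162, 160), (132, 172, 165, 167), (134, 201, 237, 245), (136, 218, 244, 247), (138, 219, 244, 247), (140, 221, 245, 247), (142, 224, 245, 247), (144, 227, 246, 247), (146, 229, 246, 247), (148, 231, 247, 247), (150, 221, 244, 247), (152, 172, 187, 197), (154, 174, 190, 200), (156, 172, 187, 198)]
row 172 left: [(204, 83, 116, 161), (206, 86, 118, 163), (208, 133, 139, 156), (210, 164, 155, 153), (212, 169, 164, 165), (214, 222, 245, 247), (216, 226, 246, 247), (218, 226, 246, 247), (220, 221, 244, 247), (222, 160, 175, 187), (224, 152, 165, 175)]
stand disc [ 0.54269692 -0.23320369] 0.00013655591928046258
free r [ 0.54291217 -0.23314769  0.04817856]
cone base 0.04721179990114725 [ 0.54691128 -0.23282471] 0.00015874568331888063 tcp [ 0.54443219 -0.23379223]
cone base 0.044211799901147264 [ 0.54721126 -0.23275906] 0.0001621290410359204 tcp [ 0.54443219 -0.23379223]
```

Call:
{"op": "drive_tool", "data": {
  "deltas": [
    [255, [0.1, -0.3, 0.6], [0, 0, 0]],
    [255, [0, 0, 0.7], [0, 0, 0]],
    [255, [0, 0, 0.7], [0, 0, 0]],
    [255, [0, 0, 0.6], [0, 0, 0]],
    [255, [0, 0, 0], [0, 0, 0]],
    [255, [0, 0, 0], [0, 0, 0]]
  ]
}}

```text
t: 24.52
tool_pos: [0.5407, -0.2332, 0.1109]
eef_rot: [180.0, 0.0, 104.6]
wrist_force: [-0.8, 0.1, -1.9]
width: 0.292
```

```bash
cat > rel.py <<'E'
from plant import arm,get_image
from h import *; import cv2
from scipy.optimize import least_squares
s=arm.state(); tp=s["tool_pos"]; print(tp,s["wrist_force"],s["width"])
def edges(g,dirs,rr,sign,c0):
    o=[]
    for a in dirs:
        u=c0[0]+rr*np.cos(a); v=c0[1]+rr*np.sin(a)
        pr=cv2.remap(np.float32(g),np.float32(u)[None],np.float32(v)[None],1)
        d=np.gradient(cv2.blur(pr,(5,1))[0])*sign; k=d.argmax(); o.append((u[k],v[k]))
    return np.array(o)
P=get_image("wrist"); g=cv2.cvtColor(P["frame"],6).astype(float); cv2.imwrite("pics/wrist11.png",P["frame"])
f=275.
ST=np.array([.5428,-.2332])
def fit(D,lo,hi,sign,ctr,z,r):
    c=proj(P,[*ctr,z])[0]; e=edges(g,np.radians(D),np.arange(lo,hi,.5),sign,c)
    pts=np.array([onz(P,u,z)[:2] for u in e]); q=least_squares(lambda q:np.hypot(*(pts-q[:2]).T)-r,ctr,loss="soft_l1",f_scale=.001); return c,q.x,np.abs(q.fun).mean()
k=np.linalg.norm(np.array(P["R"])@np.array([*ST,.016])+P["t"]); rp=f*.048/k; print("k",k,"rp",rp)
print("stand",fit(np.r_[200:341:5],rp-7,rp+9,-1,ST,.016,.048))
zb=max(tp[2]-.0908,.016); cb=tp[:2]+[.0025,.001]; rb=f*.038/k
print("cone",zb,fit(np.r_[210:331:5],rb-6,rb+7,1,cb,zb,.038))
E
python3 rel.py; python3 - <<'E'
from h import *; 
E
```

```text
[ 0.54070235 -0.23324657  0.11090421] [-0.79711962  0.10132654 -1.88863567] 0.29158036022475853
k 0.26855279331970067 rp 49.15234668323097
stand (array([255.93436175, 188.78974849]), array([ 0.54267786, -0.23328413]), np.float64(0.0001471052917221444))
cone 0.020104214969775644 (array([256.76560474, 190.51632308]), array([ 0.54311945, -0.2323033 ]), np.float64(0.00015449663557768223))
```

Call:
{"op": "drive_tool", "data": {
  "deltas": [
    [255, [0, 0, 0.1], [0, 0, 0]],
    [255, [0, 0, 0.1], [0, 0, 0]],
    [255, [0, 0, 0.1], [0, 0, 0]],
    [255, [0, 0, 0], [0, 0, 0]],
    [255, [0, 0, 0], [0, 0, 0]]
  ]
}}

```text
t: 25.2
tool_pos: [0.5405, -0.2332, 0.1078]
eef_rot: [-180.0, -0.0, 104.6]
wrist_force: [-0.8, 0.3, -2.1]
width: 0.295
```

Call:
{"op": "drive_tool", "data": {
  "deltas": [
    [255, [0, 0, 0.1], [0, 0, 0]],
    [255, [0, 0, 0], [0, 0, 0]],
    [255, [0, 0, 0], [0, 0, 0]]
  ]
}}

```text
t: 25.58
tool_pos: [0.5405, -0.2332, 0.1067]
eef_rot: [-180.0, -0.0, 104.6]
wrist_force: [-0.1, -0.8, -1.2]
width: 0.293
```

Call:
{"op": "drive_tool", "data": {
  "deltas": [
    [255, [0, 0, 0.1], [0, 0, 0]],
    [255, [0, 0, 0], [0, 0, 0]],
    [255, [0, 0, 0], [0, 0, 0]]
  ]
}}

```text
t: 25.95
tool_pos: [0.5409, -0.2334, 0.1062]
eef_rot: [180.0, 0.0, 104.6]
wrist_force: [-0.2, -0.8, 0.5]
width: 0.29
```

Call:
{"op": "drive_tool", "data": {
  "deltas": [
    [255, [0, 0, 0.1], [0, 0, 0]],
    [255, [0, 0, 0], [0, 0, 0]],
    [255, [0, 0, 0], [0, 0, 0]]
  ]
}}

```text
t: 26.32
tool_pos: [0.5411, -0.2338, 0.106]
eef_rot: [179.9, 0.1, 104.6]
wrist_force: [-2.1, -1.3, 5.1]
width: 0.296
```

```bash
python3 rel.py
```

```text
[ 0.54110978 -0.23379428  0.10604844] [-2.05320707 -1.25409811  5.1302169 ] 0.2961493853509495
k 0.26377766603668623 rp 50.04214419792517
stand (array([256.70891903, 189.73057292]), array([ 0.54273699, -0.2330799 ]), np.float64(0.00015361485334717496))
cone 0.016 (array([256.90797863, 190.62183903]), array([ 0.54307836, -0.23228328]), np.float64(0.00017086575811766174))
```

Contact is confirmed: the wrist force went up by about 7 N, and the cone is within 1 mm of the stand's centre. Now I'll release and withdraw straight up.

Call:
{"op": "drive_tool", "data": {
  "deltas": [
    [255, [0, 0, -0.1], [0, 0, 0]],
    [255, [0, 0, 0], [0, 0, 0]],
    [150, [0, 0, 0], [0, 0, 0]],
    [120, [0, 0, 0], [0, 0, 0]],
    [60, [0, 0, 0], [0, 0, 0]],
    [30, [0, 0, 0], [0, 0, 0]],
    [30, [0, 0, 0], [0, 0, 0]],
    [30, [0, 0, -1], [0, 0, 0]],
    [30, [0, 0, -2], [0, 0, 0]],
    [30, [0, 0, -3], [0, 0, 0]],
    [30, [0, 0, -3], [0, 0, 0]],
    [30, [0, 0, -3], [0, 0, 0]],
    [30, [0, 0, -3], [0, 0, 0]],
    [30, [0, 0, 0], [0, 0, 0]],
    [30, [0, 0, 0], [0, 0, 0]]
  ]
}}

```text
t: 28.25
tool_pos: [0.5404, -0.2331, 0.256]
eef_rot: [180.0, 0.0, 104.6]
wrist_force: [-0.2, 0.0, 0.2]
width: 0.882
```

```bash
python3 fl.py 12; python3 - <<'E'
from plant import arm,get_image,regions_of
from h import *; import cv2
P=get_image("wrist");cv2.imwrite("pics/wrist12.png",P["frame"])
S=cv2.imread("pics/scene12.png")[80:290,120:480]
for th in("jar","mallet","tin"):
  for n in("scene","top"):
    p=get_image(n); print(th,n,[np.round(r["rect"]).tolist() for r in regions_of(th,p)[:1]])
r=lambda i,w:cv2.resize(i,w,interpolation=2)
cv2.imwrite("pics/c12.png",np.hstack([r(S,(480,280)),r(P["frame"][60:324,120:392],(300,280))]))
print("proj tube top/base at stand centre",proj(P,[.5428,-.2328,.137]),proj(P,[.5428,-.2328,.016]))
E
```

```text
[-0.17054741  0.00887332  0.21673656] [-0.07338814 -0.46230019  0.2560185 ]
scene flap_left 0.86 [(0.95, 2.25), (0.95, 2.23), (0.95, 2.2)]
scene flap_right 0.8 [(0.9, 2.0), (0.87, 2.02), (0.8, 2.05)]
top flap_left 0.97 [(0.94, 2.02), (0.94, 2.0), (0.92, 1.98)]
top flap_right 0.72 [(0.82, 2.08), (0.81, 2.1), (0.79, 2.05)]
jar scene [[269.0, 182.0, 20.0, 38.0]]
jar top [[248.0, 242.0, 22.0, 21.0]]
mallet scene [[254.0, 279.0, 41.0, 104.0]]
mallet top [[257.0, 139.0, 29.0, 80.0]]
tin scene [[364.0, 172.0, 20.0, 22.0]]
tin top [[172.0, 251.0, 31.0, 23.0]]
proj tube top/base at stand centre [[255.87287278 183.87466746]] [[256.25314606 164.41416807]]
```

View pics/c12.png

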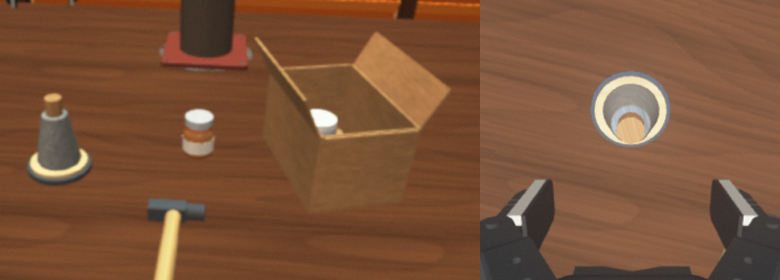

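The cone stands upright and centred on the stand, at (57,140) in the scene crop. Both flaps lean outward, and the jar, hammer and tin are in place. I'm handing in.

```bash
python3 -c "
from plant import arm
print(arm.sign_off(), arm.state()['t'])"
```

```text
the job is handed in; nothing more can be done
the job is handed in; nothing more can be done
```

I swung both flaps open, lifted the thread cone out by its tube, set it down on the stand and released it. The job was handed in at about 28 s, against the 64 s limit.

**Last checks:**
- **Flaps:** the left is at about 2.0–2.25 rad and the right at about 2.0–2.1 rad; 1.75 is needed at the end.
- **Cone:** its base measured about 1 mm from the stand's centre just before release. The final picture shows it upright and centred.
- **Setting down:** I lowered it in 1 mm steps until the wrist force changed by about 7 N, then opened the fingers.
- **Robot:** it is clear of everything, with the wrist force near zero.
- **Tin, jar and hammer:** the tin looks undisturbed in the carton. The jar and hammer are where they were, to within a few pixels.

**What failed or disagreed:**
- **Missed push:** the first push at the left flap went past without moving it, and I never found out why. I repeated it with the fingertips deeper below the flap's edge.
- **Stand position:** the scene camera put the stand about 5 mm further along x than the other two cameras. I used the wrist camera, comparing cone and stand with the cone almost down.
- **Forces on the carton:** these were only seen through the wrist sensor at the end of each move, where the highest reading was about 6 N.

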